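# Put the eraser away in the wooden case

## Robot

A 7-joint arm with a two-finger parallel gripper is mounted at the origin on a cart in front of the work surface, level with it; the furniture and walls round the work are solid. World frame = base frame: x ahead of the robot, y to its left, z up, the work surface at z = 0. Lengths are in m, angles in degrees, forces in N, time in s.
With the tool pointing down it reaches from about 0.425 to 0.925 m from the base axis. Payload 6.8 kg.
Tool frame: the origin (TCP) lies between the finger pads; the fingertips stand 8 mm ahead of it and the grasp point (between the pads) lies 11 mm behind it; z points along the fingers, y is the line along which they close (so a half turn about z gives the same grasp; the last joint's range is limited). The gripper opens to 85 mm and grips with 20 to 120 N. Pads are 22 mm wide; open, the fingers measure 114 mm over their backs; the gripper's body (76 mm by 85 mm) begins 54 mm behind the grasp point. The pads swing forward as they close: fully open they stand 13 mm farther back than shut.
Start: joints at [-83.256, 27.33, 1.283, 89.118, -0.659, 63.558, -4.761], TCP at [0.151, 0.658, 0.239] pointing down, gripper open.
Joint ranges: [-169.35, 169.35], [-19.33, 120.38], [-80.79, 83.38], [13.8, 139.57], [-78.32, 258.32], [9.67, 109.79], [-169.56, 169.56]. Speed limits (degrees/s): [136.94, 136.94, 180, 180, 180, 180, 180].

## Interface

Orientations are given as [roll, pitch, yaw] about the fixed x, y, z axes, in that order (R = Rz(yaw) Ry(pitch) Rx(roll)).
In Python, from station import * gives the robot as it stands. The module is installed in compiled form; this text tells all that it offers. Calls block until the motion is done:
- movep(position, orientation): joint-space move of the TCP to a pose.
- servo_line(position, max_speed=0.15, frame=None, max_force=None): straight line of the TCP; frame=None keeps the orientation; max_speed is the mean speed in m/s. With max_force (N) it stops when the force on the tool has changed by that much, and returns True; else False.
- move_joints(angles): joint-space move.
- gripper_to(opening, f_grip=None): finger opening in m; f_grip is the grip in N (None keeps the last); returns when the fingers have stopped.
- sleep(seconds).
- inverse_kinematics(position, orientation): joint angles nearest the present ones, or None.
- read_state(): the state.
- read_camera(name): name is "side" or "top" or "wrist"; returns a dict with "pixels" (420x560x3 uint8, red, green, blue), "fx", "fy", "cx", "cy" (pixels), "world_from_camera" (4x4, takes a point from camera to world coordinates); the wrist camera has in their place "T_tool_cam" (4x4, takes a point from camera to tool coordinates, whose origin is the TCP and whose axes are the flange's). Camera axes: x right, y up, looking along -z (the intrinsics and any distortion apply to the point x, -y, -z); pixel columns grow to the right and rows downward; lengths in m; the calibration is good to about 2 mm. The wrist camera is an equidistant fisheye: a pixel r from the principal point sees the ray r / f radians off the axis. A picture is of the moment at which its call begins: read the wrist's pose just before it. There is no depth.
A pose or a line that the arm cannot do raises IKError and nothing moves.
- close_job(): hands the job in; it is judged then, once.
Trained networks look in the newest picture that a camera, given by its name, has taken for a name from the list of things; names that differ only in an ending like _2 or _b are one class to them, and where a whole thing is asked for, a point or a joint stands for the part that bears it (a point fixed in the world has none). Each returns a list of dicts, best first, with "conf" (0 to 1); they miss things now and then, are a little off and sometimes report something else, mostly with a low value. They report only what shows in the picture. A call takes as long as a camera call. They do not tell look-alikes from the thing itself.
- outline_of(camera, name): "mask" (420x560 bool, what is visible of it) and "bbox" ([left, top, width, height] in pixels, round what is visible of it).
The state is a dict: "time": time; "qpos": joint angles; "qd": joint speeds; "joint_efforts": joint torques, N m; "eef_pos": TCP position; "eef_rot": TCP orientation; "contact_force": force on the tool from outside, world axes, zero at the start; "torque": the same for the moment, N m; "width": finger opening in m; "grasp_force": force on a finger pad.
Only numpy, scipy, OpenCV 4.12 (cv2) and the standard library are available. Lean on these libraries where they do the work, as an engineer would, in place of code of your own. Each camera call takes 0.05 s, during which the arm holds its last target. There are 200 camera calls.

## Task

Open the shallow wooden case by the toggle on its hinged lid, lay the loose eraser inside, and shut the lid fully again.

Things in the scene. Friction and masses are not known exactly. Their poses are not given: they have to be found in the camera images.
- wood_case: Shallow plain wooden case with brass corners, 104 x 172 x 34 mm shut, fixed to the table. Origin: centre of its underside. x: from front edge (-x, nearer the robot) to hinge edge (+x); y: along its length, parallel to the hinge; z up. Inside is one open grey-lined tray, x = -48 to 48 mm, y = -82 to 82 mm, floor at z = 5 mm, wall tops at 24 mm; the shut lid leaves 25 mm of depth.
- case_lid (a joint): Lid hinge, rad: 0 shut, grows as the lid rises, stop at 1.92; starts shut or slightly ajar. Hinge line parallel to case y at x = 52, z = 24 mm (case frame). Lid: 104 x 172 mm, 10 mm deep, upper face at z = 34 mm when shut. No latch or spring; light friction, under 2 N at the toggle moves it; the lid stays at any angle where it is left, so press it down to shut it.
- toggle (a point): Centre of the dark wooden toggle, the lid's handle: round bar 12 mm thick, 24 mm long, parallel to the hinge, on a 6 mm brass stem at the middle of the lid's front. Lid shut: at x = -41, y = 0, z = 54 mm (case frame), 20 mm over the lid; swings with the lid about the hinge (93 mm in front of it, 30 mm above). Pinched by its two ends from above, it turns between the fingers.
- eraser: Worn pale block eraser, 22 x 50 x 13 mm, lying loose and flat on the table to the right of the case. Origin: centre of its underside; y along its 50 mm length, x across its 22 mm width, z up. About 30 g.
Things that resemble listed ones, but are neither listed nor needed, are in the scene too. There is more than one size of the eraser; the one meant has the size given above.

How it is judged:
By the outcome, as a careful person would: the job done as asked, in the order asked, and still so for the second after the job is handed in, with the robot touching nothing.
It also fails if it takes over 64 s, if anything falls off the work surface, if the arm or the gripper's body presses on something with over 40 N, if the wrist force passes 120 N, or if a joint passes its speed limit or range.

## Working session

There is one attempt and no reset: what is moved stays moved. The work goes in short steps, each a Python script; the robot and the scene stay as the last script left them, time stands still between calls to the robot, and variables do not carry over. Pictures are saved under pics/ and viewed, at most 10 in all, crops included, and the job is handed in when it is done.

```bash
mkdir -p pics; python3 - <<'E'
from station import *
import cv2,numpy as np
ims=[]
for c in ["top","side"]:
    r=read_camera(c); p=r["pixels"][:,:,::-1].copy(); cv2.imwrite(f"pics/{c}0.png",p)
    print(c,r["fx"],r["fy"],r["cx"],r["cy"],[k for k in r if k!="pixels"]); print(np.round(r["world_from_camera"],4).tolist())
    for n in ["wood_case","case_lid","toggle","eraser"]:
        for d in outline_of(c,n):
            ys,xs=np.nonzero(d["mask"])
            print(n,round(d["conf"],2),d["bbox"],len(xs),cv2.minAreaRect(np.c_[xs,ys].astype(np.float32)) if len(xs) else None)
print(read_state())
E
```

```text
top 446.5728198433005 446.5728198433005 275.5086041704958 212.46845249264695 ['fx', 'fy', 'cx', 'cy', 'world_from_camera']
[[-0.0087, 0.9754, -0.2202, 0.3106], [-1.0, -0.0078, 0.0052, -0.0803], [0.0033, 0.2202, 0.9754, 1.0112], [0.0, 0.0, 0.0, 1.0]]
wood_case 0.69 [162.1, 182.7, 90.6, 68.6] 3800 ((206.18809509277344, 217.0069580078125), (49.10810852050781, 79.70271301269531), 71.07534790039062)
case_lid 0.59 [162.6, 183.5, 87.1, 60.4] 3340 ((205.56350708007812, 214.75279235839844), (43.88941192626953, 78.245849609375), 70.70995330810547)
toggle 0.75 [164.2, 182.7, 84.7, 69.9] 3444 ((204.6553955078125, 214.76318359375), (45.271453857421875, 80.3676986694336), 70.75047302246094)
eraser 0.78 [372.0, 194.2, 31.5, 15.6] 421 ((385.59136962890625, 199.05345153808594), (13.564786911010742, 31.12267303466797), 86.633544921875)
eraser 0.76 [325.0, 199.5, 24.1, 20.0] 218 ((335.3999938964844, 208.70001220703125), (10.28591251373291, 21.466251373291016), 26.56505012512207)
side 428.4693974811001 428.4693974811001 278.00208767314837 217.39278538588255 ['fx', 'fy', 'cx', 'cy', 'world_from_camera']

[... 844 characters left out ...]
7)
{'time': 0.5, 'qpos': array([-83.2566759 ,  27.3295799 ,   1.2843453 ,  89.11883367,
        -0.65658474,  63.55891619,  -4.76153832]), 'qd': array([-0.04991227,  0.02100194, -0.00848743, -0.03949046,  0.12167605,
        0.02945454,  0.07188732]), 'joint_efforts': array([-1.52623063e-03, -5.95805240e+01,  1.60453465e+00, -2.81285387e+01,
        1.24690920e-02,  2.67151227e-03,  1.20840170e-06]), 'eef_pos': array([0.15113542, 0.65786789, 0.23930695]), 'eef_rot': array([1.79999808e+02, 1.70560248e-03, 1.67061738e+02]), 'contact_force': array([ 0.17624782, -0.67116799,  0.35909148]), 'torque': array([-0.07010476,  0.03292708,  0.02582054]), 'grasp_force': 0.0, 'width': 0.08547502488712894}
```

View pics/top0.png

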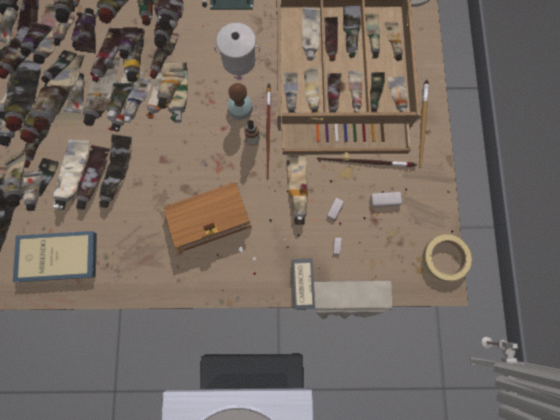

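View pics/side0.png

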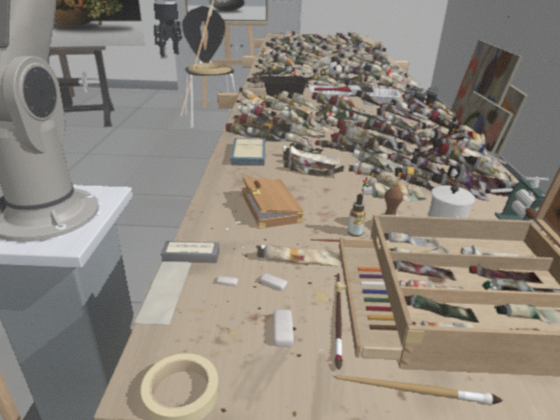

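The top view shows three erasers: large at (386,199), medium at (335,209) and small at (338,246). The case is at about (207,216), with its toggle at (210,229). The side view shows the lid perhaps slightly ajar. Next I'll fit poses by silhouette.

```bash
cat > h.py <<'E'
from station import *
import cv2,numpy as np
from scipy.optimize import minimize
def cam(c):
    r=read_camera(c); r["inv"]=np.linalg.inv(r["world_from_camera"]); return r
def proj(r,P):
    q=np.asarray(P)@r["inv"][:3,:3].T+r["inv"][:3,3]
    return np.c_[r["cx"]+r["fx"]*q[:,0]/-q[:,2], r["cy"]+r["fy"]*-q[:,1]/-q[:,2]]
def ground(r,u,v,z):
    d=r["world_from_camera"][:3,:3]@[(u-r["cx"])/r["fx"],-(v-r["cy"])/r["fy"],-1]; o=r["world_from_camera"][:3,3]
    return o+d*(z-o[2])/d[2]
def box(x0,x1,y0,y1,z0,z1):
    return np.array([[x,y,z] for x in(x0,x1) for y in(y0,y1) for z in(z0,z1)],float)
def pose(P,x,y,yaw):
    c,s=np.cos(yaw),np.sin(yaw)
    return P@np.array([[c,s,0],[-s,c,0],[0,0,1]])+[x,y,0]
def lidpts(P,a):
    P=P-[.052,0,.024]; c,s=np.cos(a),np.sin(a)   # -x end rises
    return np.c_[c*P[:,0]+s*P[:,2],P[:,1],-s*P[:,0]+c*P[:,2]]+[.052,0,.024]
def sil(r,parts,S=4):
    m=np.zeros((420*S,560*S),np.uint8)
    for P in parts:
        cv2.fillConvexPoly(m,np.round(cv2.convexHull((proj(r,P)*S+S/2).astype(np.float32))).astype(np.int32),1)
    return cv2.resize(m.astype(np.float32),(560,420),interpolation=cv2.INTER_AREA)
E
python3 - <<'E'
from h import *
R={c:cam(c) for c in("top","side")}
M={}
for c in R:
    M[c]=[d["mask"] for d in outline_of(c,"eraser")]
T={c:max((d for n in("wood_case","case_lid","toggle") for d in outline_of(c,n)),key=lambda d:d["mask"].sum())["mask"].astype(float) for c in R}
for c in R:
  for m in M[c]:
    ys,xs=np.nonzero(m); b=cv2.boxPoints(cv2.minAreaRect(np.c_[xs,ys].astype(np.float32)))
    W=np.array([ground(R[c],u,v,.008) for u,v in b]); l=np.linalg.norm(np.diff(W,axis=0),axis=1)
    print(c,W.mean(0).round(3),l[:2].round(3),len(xs))
    if c=="top" and abs(W.mean(0)[1]+.22)<.04:
        pass
for c,(x0,x1,y0,y1) in {"top":(140,360,170,290),"side":(200,330,160,300)}.items():
    p=R[c]["pixels"][y0:y1,x0:x1,::-1]; k=4 if c=="side" else 3.6
    cv2.imwrite(f"pics/{c}1.png",cv2.resize(p,None,fx=k,fy=k,interpolation=cv2.INTER_CUBIC))
w0=ground(R["top"],207,218,.02); print("case guess",w0)
def parts(p):
    return [pose(box(-.052,.052,-.086,.086,0,.024),*p[:3]),pose(lidpts(box(-.052,.052,-.086,.086,.024,.034),p[3]),*p[:3])]
def cost(p): return sum(np.abs(sil(R[c],parts(p))-T[c]).sum() for c in R)+1e4*max(0,-p[3])
for y0 in (0.3,-.3):
    r=minimize(cost,[w0[0],w0[1],y0,.1],method="Nelder-Mead",options=dict(initial_simplex=[[w0[0],w0[1],y0,.1],[w0[0]+.02,w0[1],y0,.1],[w0[0],w0[1]+.02,y0,.1],[w0[0],w0[1],y0+.15,.1],[w0[0],w0[1],y0,.3]],xatol=1e-4))
    print(r.x,np.degrees(r.x[2:]),r.fun,T["top"].sum(),T["side"].sum())
    tg=pose(lidpts(np.array([[-.041,0,.054]]),r.x[3]),*r.x[:3]); print("toggle",tg,proj(R["top"],tg),proj(R["side"],tg))
E
```

```text
top [ 0.566 -0.342  0.008] [0.07  0.031] 391
top [ 0.459 -0.225  0.008] [0.035 0.015] 103
top [ 0.545 -0.223  0.008] [0.052 0.024] 228
side [ 0.565 -0.339  0.008] [0.033 0.081] 685
side [ 0.458 -0.227  0.008] [0.041 0.029] 217
side [ 0.544 -0.223  0.008] [0.033 0.056] 293
case guess [0.52267727 0.06993353 0.02      ]
[0.52491587 0.07008778 0.3322006  0.12058656] [19.03369233  6.90910087] 278.4375 3675.0 2228.0
toggle [[0.49020741 0.05811387 0.06496954]] [[209.05959389 228.35782633]] [[256.42247215 186.25738649]]
[0.52514424 0.07024258 0.3449964  0.13671552] [19.76683765  7.8332225 ] 280.25 3675.0 2228.0
toggle [[0.49122453 0.0580529  0.06639504]] [[209.00534255 227.76976365]] [[256.84964851 185.74314411]]
```

View pics/top1.png

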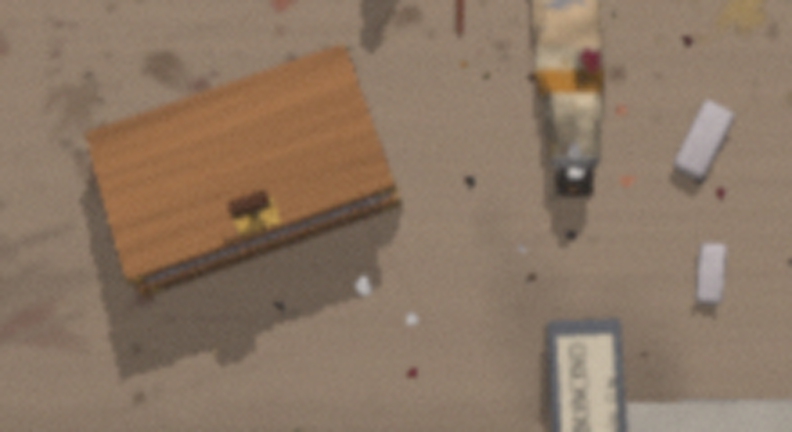

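View pics/side1.png

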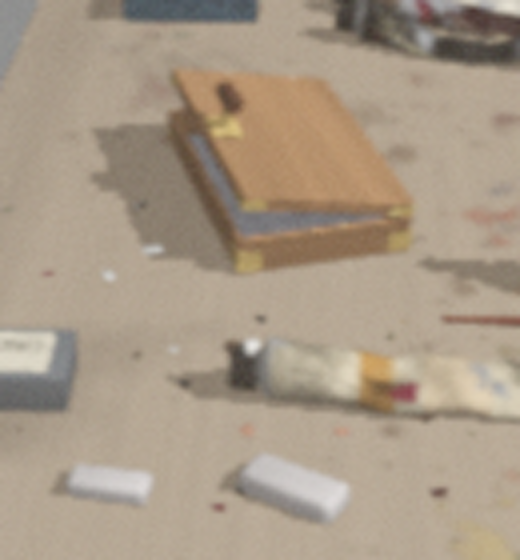

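The lid is visibly ajar. The toggle is at top (209,227) and side (257.5,184). I'll refine with corner points read from the crops, and fit the medium eraser (52x24 mm measured, which matches).

```bash
python3 - <<'E'
from h import *
from scipy.optimize import least_squares
R={c:cam(c) for c in("top","side")}
L=lambda x,y,z=.034:(x,y,z,1); B=lambda x,y,z:(x,y,z,0)
obs={"top":[(L(.052,.086),88,133),(L(.052,-.086),346,45),(L(-.052,-.086),394,186),(L(-.052,.086),130,280),(L(-.041,0,.054),249,204)],
"side":[(L(-.052,.086),175,70),(L(.052,.086),325,80),(L(.052,-.086),412,200),(L(-.052,-.086),250,197),(L(-.041,0,.054),230,97),(B(-.052,-.086,0),240,270),(B(.052,-.086,0),408,246),(B(-.052,-.086,.024),236,243)]}
K={"top":(140,170,3.6),"side":(200,160,4)}
def res(p):
    o=[]
    for c in R:
        x0,y0,k=K[c]
        for P,u,v in obs[c]:
            q=np.array([P[:3]]); q=lidpts(q,p[3]) if P[3] else q
            o.append(proj(R[c],pose(q,*p[:3]))[0]-[x0+u/k-.5+.5/k,y0+v/k-.5+.5/k])
    return np.ravel(o)
r=least_squares(res,[.525,.07,.33,.12],loss="soft_l1"); print(r.x,np.degrees(r.x[2:])); print(res(r.x).reshape(-1,2).round(1).tolist())
print("toggle",pose(lidpts(np.array([[-.041,0,.054]]),r.x[3]),*r.x[:3]))
E_={}
for c in R:
    for d in outline_of(c,"eraser"):
        ys,xs=np.nonzero(d["mask"]); g=ground(R[c],xs.mean(),ys.mean(),.008)
        if np.hypot(g[0]-.545,g[1]+.223)<.03: E_[c]=d["mask"].astype(float)
b=lambda p:[pose(box(-.011,.011,-.025,.025,0,.013),*p)]
for cs in (list(E_),["top"],["side"]):
    f=lambda p:sum(np.abs(sil(R[c],b(p),8)-E_[c]).sum() for c in cs if c in E_)
    s=np.array([.545,-.223,np.radians(-113)]); x=minimize(f,s,method="Nelder-Mead",options=dict(initial_simplex=[s,s+[.01,0,0],s+[0,.01,0],s+[0,0,.3]])); print(cs,x.x[:2],np.degrees(x.x[2]),x.fun)
E
```

```text
[0.52409931 0.06838421 0.3374885  0.19144997] [19.33666649 10.96927543]
[[-1.1, 0.1], [-0.3, -0.3], [0.6, 0.1], [-1.4, 0.5], [0.3, 0.5], [-0.4, -0.6], [0.3, -0.3], [1.3, 1.0], [-1.2, -0.3], [0.2, 0.2], [-0.4, 2.4], [0.7, 2.2], [0.6, 0.0]]
toggle [[0.49240193 0.05726117 0.07114816]]
['top', 'side'] [ 0.54435729 -0.22107976] -118.74160498285478 123.578125
['top'] [ 0.54670185 -0.2227911 ] -117.86478196001781 50.96875
['side'] [ 0.54367046 -0.22079331] -119.74014727151207 70.65625
```

```bash
python3 - <<'E'
from h import *
t=np.array([.4924,.0573,.0711])
movep([t[0],t[1],.16],[180,0,19.3])
s=read_state(); r=read_camera("wrist"); print(s["time"],s["eef_pos"],s["eef_rot"],s["qpos"],s["contact_force"],r["fx"],r["fy"],r["cx"],r["cy"]); print(np.round(r["T_tool_cam"],4).tolist())
cv2.imwrite("pics/w0.png",r["pixels"][:,:,::-1])
# predicted pixel of toggle, lid corners
from scipy.spatial.transform import Rotation as Ro
W=np.eye(4); W[:3,:3]=Ro.from_euler("xyz",s["eef_rot"],degrees=True).as_matrix(); W[:3,3]=s["eef_pos"]
I=np.linalg.inv(W@r["T_tool_cam"])
def wp(P):
    q=np.asarray(P)@I[:3,:3].T+I[:3,3]; q=q*[1,-1,-1]; h=np.hypot(q[:,0],q[:,1]); th=np.arctan2(h,q[:,2])
    return np.c_[r["cx"]+r["fx"]*th*q[:,0]/h, r["cy"]+r["fy"]*th*q[:,1]/h]
p=[.5241,.0684,.3375,.1914]
print("toggle ends",wp(pose(lidpts(np.array([[-.041,-.012,.054],[-.041,.012,.054]]),p[3]),*p[:3])).round(1).tolist())
print("lid",wp(pose(lidpts(np.array([[-.052,-.086,.034],[-.052,.086,.034],[.052,.086,.034],[.052,-.086,.034]]),p[3]),*p[:3])).round(1).tolist())
E
```

```text
3.6667 [0.49260798 0.0583724  0.15998274] [-1.79989094e+02 -8.29376012e-03  1.94296862e+01] [-55.17657821  22.9144034   51.7094974  120.06623164 -24.33559734
  47.91075498 -59.48465301] [0.98537926 0.96528868 0.57641401] 325.19226210127806 325.19226210127806 276.9988431989685 215.51211856709162
[[-0.0006, 0.9631, 0.269, 0.0687], [1.0, 0.0005, 0.0006, -0.0002], [0.0004, 0.269, -0.9631, -0.1342], [0.0, 0.0, 0.0, 1.0]]
toggle ends [[295.5, 224.8], [262.1, 224.8]]
lid [[384.4, 235.4], [172.5, 235.2], [173.1, 107.8], [384.1, 108.2]]
```

View pics/w0.png

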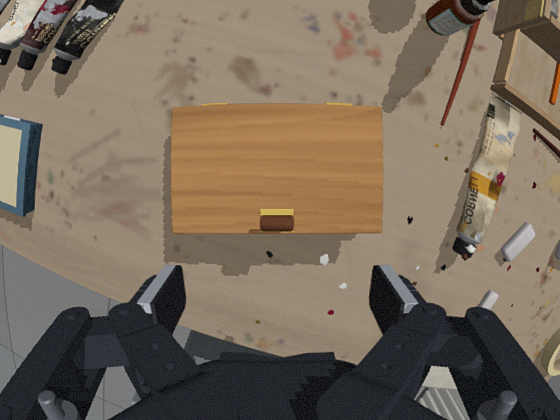

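The wrist view shows the toggle at (277,220), which is 5 px (about 3 mm) farther forward than predicted. The lid edges agree to about 2 px. Grip it and swing the lid open.

```bash
cat > lid.py <<'E'
from h import *
CP=[.5255,.0699,.3375]; YAW=19.34
def tog(a): return pose(lidpts(np.array([[-.041,0,.054]]),a),*CP)[0]
def st(tag):
    s=read_state(); print(tag,round(s["time"],1),s["eef_pos"].round(4),s["contact_force"].round(1),round(s["width"],4),round(s["grasp_force"],1)); return s
E
python3 - <<'E'
from lid import *
a0=.1914; off=np.array([0,0,-.002])
st("0"); gripper_to(.05,30)
hit=servo_line(tog(a0)+off,.06,max_force=10); st(f"down hit={hit}")
if not hit:
    gripper_to(.015,25); st("grip")
    for d in (20,30):
        h=servo_line(tog(np.radians(d))+off,.06,max_force=30); st(f"{d} {h}")
        if h: break
E
```

```text
0 3.7 [0.4926 0.0583 0.16  ] [1.2 0.2 0. ] 0.0854 0.0
down hit=False 5.8 [0.494  0.0588 0.0694] [0.7 0.4 0.1] 0.05 0.0
grip 6.2 [0.4937 0.0591 0.0692] [-0.5  1.5  0.1] 0.0229 26.1
20 False 6.6 [0.5018 0.0619 0.0822] [-0.9  2.1 -1.6] 0.0232 25.9
30 False 7.0 [0.5129 0.0658 0.0948] [-2.8  3.5  0.1] 0.0231 25.8
```

```bash
python3 - <<'E'
from lid import *
off=np.array([0,0,-.002]); h=False
for d in (42,54,66,78,88,97):
    h=servo_line(tog(np.radians(d))+off,.08,max_force=30); s=st(f"{d} {h}")
    if h: break
if not h:
    gripper_to(.045); servo_line(s["eef_pos"]+[0,0,.1],.12); st("up")
    r=read_camera("side"); cv2.imwrite("pics/s2.png",r["pixels"][120:340,150:400,::-1].repeat(2,0).repeat(2,1))
E
```

```text
42 False 7.4 [0.5289 0.0715 0.1069] [-2.8  5.   1.5] 0.0228 25.9
54 False 7.8 [0.5461 0.0775 0.1149] [-4.   3.7  1.5] 0.0233 26.0
66 False 8.2 [0.5648 0.0841 0.1192] [-2.4  4.9  2.3] 0.0228 25.6
78 False 8.7 [0.5842 0.091  0.1194] [-3.2  5.6  4.1] 0.0229 24.9
88 False 9.0 [0.6003 0.0967 0.1164] [-1.   5.9  4.6] 0.0229 24.6
97 False 9.4 [0.6144 0.1017 0.1113] [-1.   6.5  5.3] 0.0233 24.5
up 10.7 [0.6138 0.1017 0.2105] [ 0.2 -0.3  1.4] 0.0448 0.0
```

View pics/s2.png

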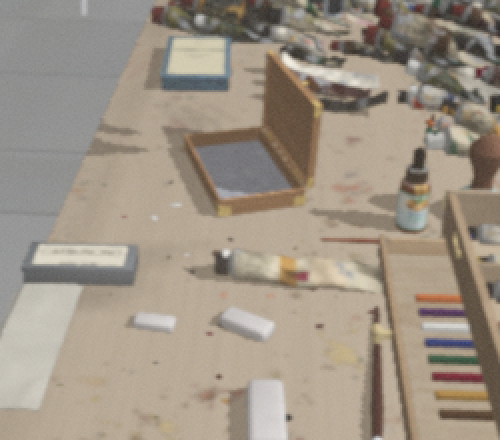

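The lid now stands open, about upright, and the tray is empty. Next is the eraser: hover over it and check with the wrist camera.

```bash
cat > wr.py <<'E'
from lid import *
from scipy.spatial.transform import Rotation as Ro
def wrist():
    s=read_state(); r=read_camera("wrist")
    W=np.eye(4); W[:3,:3]=Ro.from_euler("xyz",s["eef_rot"],degrees=True).as_matrix(); W[:3,3]=s["eef_pos"]
    r["W"]=W@r["T_tool_cam"]; return r
def wground(r,uv,z):
    d=(np.asarray(uv,float)-[r["cx"],r["cy"]])/r["fx"]; th=np.hypot(*d.T); k=np.sin(th)/th
    v=np.c_[d[:,0]*k,-d[:,1]*k,-np.cos(th)]@r["W"][:3,:3].T; o=r["W"][:3,3]
    return o+v*((z-o[2])/v[:,2])[:,None]
E
python3 - <<'E'
from wr import *
e=[.5455,-.222]; psi=152
movep([*e,.21],[180,0,psi]); st("hover")
r=wrist(); cv2.imwrite("pics/w1.png",r["pixels"][:,:,::-1])
for d in outline_of("wrist","eraser"):
    c=max(cv2.findContours(d["mask"].astype(np.uint8),0,2)[0],key=cv2.contourArea)[:,0]
    # top-face plane approx: silhouette mostly top face
    g=wground(r,c,.011)[:,:2]; m=cv2.minAreaRect((g*1000).astype(np.float32)); print(d["conf"],d["bbox"],m)
E
```

```text
hover 13.0 [ 0.5457 -0.2216  0.2099] [-0.1  0.   0.2] 0.0449 0.0
0.79 [225.6, 105.1, 25.9, 36.6] ((459.7590637207031, -222.88194274902344), (17.029396057128906, 36.689056396484375), 84.432861328125)
0.76 [163.4, 231.3, 60.7, 51.1] ((566.0867919921875, -340.08172607421875), (32.85124969482422, 75.28860473632812), 3.161184072494507)
0.64 [264.3, 168.5, 21.4, 43.7] ((544.5633544921875, -221.33180236816406), (20.682104110717773, 49.21133041381836), 62.31308364868164)
```

View pics/w1.png

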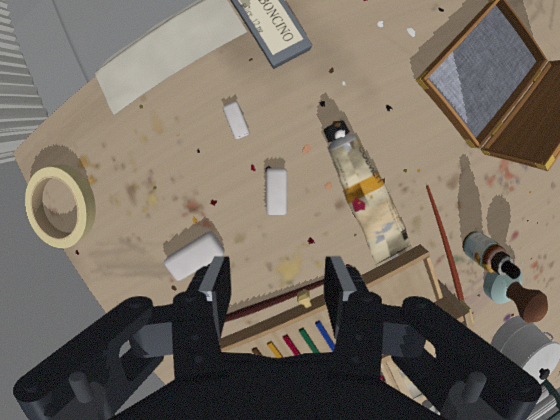

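The medium eraser at (276,191) measures 49x21 mm, so it is the right one. Grasp it and place it in the tray.

```bash
python3 - <<'E'
from wr import *
e=[.5446,-.2213]
movep([*e,.09],[180,0,152.3])
h=servo_line([*e,.011],.08,max_force=12); st(f"down {h}")
gripper_to(.01,30); s=st("grip")
servo_line(s["eef_pos"]+[0,0,.19],.2); s=st("lift")
if s["width"]>.017:
    g=pose(np.array([[-.012,0,0]]),*CP)[0]
    movep([g[0],g[1],.2],[180,0,YAW+90]); st("over")
    h=servo_line([g[0],g[1],.0175],.1,max_force=8); s=st(f"placed {h}")
    gripper_to(.036); st("open")
    servo_line([s["eef_pos"][0],s["eef_pos"][1],.2],.15); st("up")
    r=wrist(); cv2.imwrite("pics/w2.png",r["pixels"][:,:,::-1])
E
```

```text
down False 14.8 [ 0.545  -0.2215  0.0115] [ 0.  -0.  -1.4] 0.045 0.0
grip 15.1 [ 0.5451 -0.2214  0.0117] [-0.6 -0.3  4.8] 0.0211 30.1
lift 16.2 [ 0.5443 -0.221   0.2004] [-0.6 -0.7  0.3] 0.021 29.5
over 17.3 [0.5142 0.0649 0.1997] [ 0.6  0.4 -0.3] 0.0208 29.5
placed False 19.3 [0.5145 0.066  0.0179] [-0.  -0.4 -0.7] 0.0214 29.5
open 19.6 [0.5143 0.066  0.0177] [0.5 0.2 0.1] 0.0359 0.0
up 21.0 [0.5139 0.0659 0.1992] [-0.2 -0.4 -0.6] 0.0362 0.0
```

View pics/w2.png

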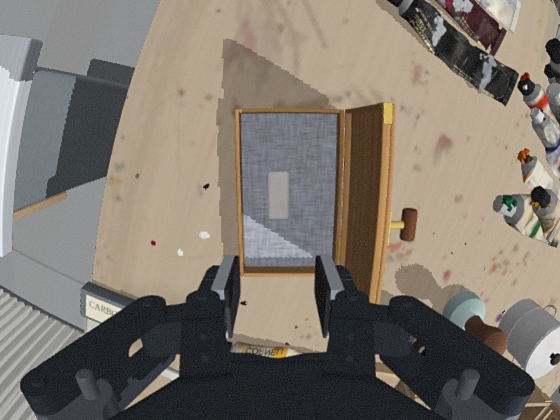

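The eraser lies flat at (278,195), well inside the tray, and the lid stays up with the toggle at (408,224). Now shut the lid by reversing the arc, then press it down.

```bash
python3 - <<'E'
from wr import *
off=np.array([0,0,-.002]); a=np.radians(97)
t=tog(a); movep([t[0],t[1],.21],[180,0,YAW]); gripper_to(.045)
h=servo_line(t+off,.1,max_force=10); st(f"down {h}")
if not h:
    gripper_to(.015,25); s=st("grip")
    if s["width"]>.018:
        for d in (88,78,66,54,42,30,20,10,4,0):
            h=servo_line(tog(np.radians(d))+off,.08,max_force=25); s=st(f"{d} {h}")
            if h: break
E
```

```text
down False 23.7 [0.6139 0.1007 0.1114] [ 0.6 -0.3 -0.3] 0.045 0.0
grip 24.0 [0.6139 0.1017 0.1114] [0.8 2.5 3.9] 0.0233 24.7
88 False 24.3 [0.5992 0.0963 0.1161] [-0.2  3.4  0.7] 0.0232 25.4
78 False 24.7 [0.583  0.0906 0.1188] [-0.3  4.7 -3. ] 0.0226 25.7
66 False 25.1 [0.5642 0.084  0.1186] [-0.4  4.6 -7.3] 0.0228 25.9
54 False 25.5 [0.5462 0.0775 0.1148] [ 0.2  5.4 -4.9] 0.0232 25.9
42 False 25.9 [0.5289 0.0714 0.1068] [ 0.4  6.3 -1.9] 0.0228 26.1
30 False 26.3 [0.5134 0.0659 0.0949] [-1.3  6.5 -1.2] 0.023 26.3
20 False 26.7 [0.5025 0.062  0.0824] [-1.6  5.7 -0.5] 0.023 26.5
10 False 27.1 [0.4936 0.0589 0.068 ] [-1.2  6.1 -0.2] 0.0231 26.7
4 False 27.3 [0.4895 0.0574 0.0587] [-1.3  5.5  1.2] 0.0231 26.8
0 False 27.6 [0.4874 0.0568 0.0524] [-2.7  5.3  0.5] 0.0231 26.8
```

```bash
python3 - <<'E'
from wr import *
s=read_state(); p=s["eef_pos"]
gripper_to(.045); servo_line(p+[0,0,.06],.12)
gripper_to(0,20); 
h=servo_line([p[0],p[1],.055],.04,max_force=10); st(f"press {h}")
sleep(.3); servo_line([p[0],p[1],.2],.15); s=st("up")
movep([.45,-.05,.28],[180,0,YAW]); st("clear")
r=read_camera("side"); cv2.imwrite("pics/s3.png",cv2.resize(r["pixels"][150:260,200:340,::-1],None,fx=5,fy=5,interpolation=cv2.INTER_CUBIC))
E
```

```text
press True 30.1 [0.4873 0.0566 0.0676] [-2.2  0.5 13.5] -0.0001 6.8
up 31.5 [0.4868 0.0568 0.1992] [ 0.6  0.4 -1.7] 0.0004 0.0
clear 32.1 [ 0.4497 -0.0499  0.2797] [-0.5  1.   1. ] -0.0002 0.0
```

View pics/s3.png

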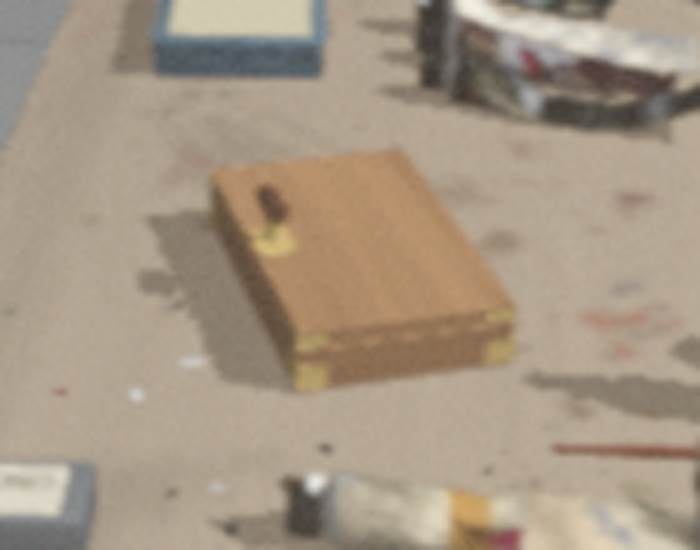

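The lid is fully shut, with no gap along its edge. The press met the toggle top at z = 0.060, the shut height.

```bash
python3 -c "
from station import *
print(close_job())"
```

```text
the job is handed in; nothing more can be done
None
```

The 22 x 50 mm eraser is in the wooden case, the lid is fully shut again, and the job was handed in at about 32 s of the 64 s allowed.

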